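# Collapse the squeegee pole and lock its cam lever

### The arm

A 6-joint arm with a two-finger parallel gripper is mounted at the origin on the work surface. World frame = base frame: x ahead of the robot, y to its left, z up, the work surface at z = 0. Lengths are in m, angles in degrees, forces in N, time in s.
With the tool pointing down it reaches from about 0.35 to 0.725 m from the base axis. Payload 4.3 kg.
Tool frame: the origin (TCP) lies at the very end of the fingers, on their centre line; the grasp point (between the pads) lies 19 mm behind it; z points along the fingers, x is the direction in which the jaws open and shut, and the axes are right-handed (so a half turn about z gives the same grasp; the last joint's range is limited). The gripper opens to 85 mm and grips with 20 to 120 N. Pads are 22 mm wide; open, the fingers measure 114 mm over their backs; the gripper's body (76 mm by 85 mm) begins 54 mm behind the grasp point. The pads swing forward as they close: fully open they stand 13 mm farther back than shut.
Start: joints at [-76.622, 21.618, 4.641, 73.018, 0, 83.68], TCP at [0.194, -0.541, 0.231] pointing down, gripper open.
Joint ranges: [-156.06, 156.06], [-48.1, 94.91], [-58.44, 69.94], [-101.28, 121.22], [-78.64, 73.56], [-180, 180]. Speed limits (degrees/s): [147.25, 147.25, 180, 180, 180, 180].

### API

Orientations are given as [roll, pitch, yaw] about the fixed x, y, z axes, in that order (R = Rz(yaw) Ry(pitch) Rx(roll)).
In Python, from station import observe, capture, job gives the robot as it stands.
- The arm moves only by the tool apply_moves, never from a script. Its argument "motion" is a list that holds one entry, the list of rows, each a list of 5 numbers: the shift along the tool's x, y, z in mm, then the turn about the tool's z in degrees, then the closure, from 0 (fully open) to 1 (shut). A call has 1 to 10 rows; each row is the pose to reach, as a shift and turn from the pose measured when the call began, along the tool's axes at that moment; what a row does not reach only later rows make up. A row lasts 1/10 s, in which the tool goes at most 50 mm and 8.59 degrees, less where a joint would pass 70% of its speed; a pose out of reach is approached as far as the arm can. A call with a gripper value outside its range is refused whole. The fingers move at their own pace and stop on an object; "newtons" is the grip in N (left out, the last holds). Time passes only in rows, so rows that repeat a pose let the fingers close. It gives the time, the measured TCP pose, the force and the opening at its end, in the units of the state.
- observe(): the state, without advancing time (a new reading comes with each control period).
- capture(name): name is "scene" or "top" or "wrist"; returns a dict with "image" (384x512x3 uint8, red, green, blue), "fx", "fy", "cx", "cy" (pixels), "k1" (the pictures are not rectified: a ray, as slopes to the right and down, at radius r is drawn at 1 + k1 r^2 times it, then the intrinsics apply), "rvec" (rotation vector, rad) and "tvec" (3), from world to camera coordinates, as OpenCV has them; the wrist camera has in their place "T_tool_cam" (4x4, takes a point from camera to tool coordinates, whose origin is the TCP and whose axes are the tool frame's). Camera axes: x right, y down, z forward; pixel columns grow to the right and rows downward; lengths in m; the calibration is good to about 2 mm. A picture is of the moment at which its call begins: read the wrist's pose just before it. There is no depth.
- job.job_done(): hands the job in, once; it reports no verdict.
The state is a dict: "t": time; "joints": joint angles; "dq": joint speeds; "tau": joint torques, N m; "ee_pos": TCP position; "ee_rot": TCP orientation; "wrist_force": force on the tool from outside, world axes, zero at the start; "wrist_torque": the same for the moment, N m; "finger_gap": finger opening in m.
Only numpy, scipy, OpenCV 4.12 (cv2) and the standard library are available. Lean on these libraries where they do the work, as an engineer would, in place of code of your own. Each camera call takes 0.05 s, during which the arm holds its last target. There are 200 camera calls.

### The job

Two short telescopic poles are clipped to the board on the cleaning-cupboard shelf, one with a wide T-shaped squeegee head and one with a round brush head. Push the squeegee pole's thin tube fully home into its thick tube, then flip that pole's cam lever right over, past its sticking point, until it lies down flat along the thick tube and clamps. Leave the brush pole's lever standing open.

Things in the scene. Friction and masses are not known exactly. Their poses are not given: they have to be found in the camera images.
- squeegee_pole: Level telescopic pole with T-shaped squeegee head, fixed in clips. Origin: top of the board (12 mm over the shelf) under the lever pivot; y along the pole to the head, z up, x the pivot line. Centre line at z 50 mm. Thick tube dia 26, y -235 to 10 mm; lock collar dia 38, y -22 to 22, cheeks up to z 88. The brush pole (round head) lies parallel, 150 mm off in x, nearer or farther.
- squeegee_tube (a joint): How far the thin tube (dia 20 mm) is out, m: 0 = fully home (stop), max 0.10; starts 0.05-0.09. Friction 2.5 N with the lever open, about 14 N clamped. The head on its end, in the pole's frame: grey bar 110 mm across (x), y 60 to 84 mm plus this value, z 41 to 65 mm; a rubber blade flush with its outer face hangs down to z 21 mm.
- squeegee_lever (a joint): Grey lever, rad. Pivot at y 0, z 80 mm of the pole; 62 mm long, 17-22 wide, 8 thick. 0 = open, leaning 0.6 rad from upright towards the head; 0.6 = upright; 2.2 = flat along the thick tube (to -y, stop), top face at z 84 mm. Starts near 0. Resists with up to about 0.27 N m (6 N at 45 mm) and springs back open if let go before 1.75; past that it snaps to 2.2 and stays.
- brush_lever (a joint): The same for the brush pole's lever, the wrong one: starts open near 0 and must stay open (below 0.9).

How it is judged:
By the outcome, as a careful person would: the job done as asked, in the order asked, and still so for the second after the job is handed in, with the robot touching nothing.
It also fails if it takes over 38 s, if anything falls off the work surface, if the arm or the gripper's body presses on something with over 40 N, if the wrist force passes 120 N, or if a joint passes its speed limit or range.

## Working session

There is one attempt and no reset: what is moved stays moved. The work goes in short steps, Python scripts to look and compute and a tool call to move; the robot and the scene stay as the last step left them, time stands still between calls to the robot, and variables do not carry over. Pictures are saved under pics/ and viewed, about 8 in all and at most 12, crops included, and the job is handed in when it is done.

Besides the shell and the picture viewer there is one more tool, called as name([rows], argument=value, ...), one row to a line, values as JSON. apply_moves: Moves the arm, as the interface text tells. Its arguments: {"type":"object","properties":{"motion":{"type":"array","items":{"type":"array","items":{"type":"array","items":{"type":"number"}}}},"newtons":{"type":"number"}},"required":["motion"]}

```bash
mkdir -p pics; ls
cat > h.py <<'E'
import numpy as np, cv2
from station import observe, capture, job
from scipy.spatial.transform import Rotation as R
def save(c,n): cv2.imwrite(f'pics/{n}.png', cv2.cvtColor(c['image'],cv2.COLOR_RGB2BGR))
def extr(c,s=None):
    if 'rvec' in c: return R.from_rotvec(np.ravel(c['rvec'])).as_matrix(), np.ravel(c['tvec'])
    T=np.eye(4); T[:3,:3]=R.from_euler('xyz',s['ee_rot'],degrees=True).as_matrix(); T[:3,3]=s['ee_pos']
    W=np.linalg.inv(T@np.array(c['T_tool_cam'])); return W[:3,:3],W[:3,3]
def proj(c,P,s=None):
    Rm,t=extr(c,s); p=np.atleast_2d(P)@Rm.T+t; q=p[:,:2]/p[:,2:]; q=q*(1+c['k1']*(q**2).sum(1,keepdims=True))
    return q*[c['fx'],c['fy']]+[c['cx'],c['cy']]
def unproj(c,uv,z,s=None):
    Rm,t=extr(c,s); out=[]
    for (u,v),zz in zip(uv,np.broadcast_to(z,len(uv))):
        d=np.array([(u-c['cx'])/c['fx'],(v-c['cy'])/c['fy']]); q=d.copy()
        for _ in range(20): q=d/(1+c['k1']*(q@q))
        r=Rm.T@np.r_[q,1]; o=-Rm.T@t; out.append(o+r*(zz-o[2])/r[2])
    return np.array(out)
E
python3 - <<'E'
from h import *
s=observe(); print(s)
a=capture('scene');b=capture('top');save(a,'scene');save(b,'top')
for c in(a,b):
  Rm,t=extr(c);print(c['fx'],c['k1'],-Rm.T@t)
E
```

```text
pics
{'t': 0.0, 'joints': array([-7.66185452e+01,  2.16624914e+01,  4.56442549e+00,  7.30174432e+01,
        2.10081960e-03,  8.36810141e+01]), 'dq': array([ 0.07888235,  0.04032607,  0.12604718,  0.06869044, -0.01288021,
       -0.03573828]), 'tau': array([-9.31120740e-04, -4.63603878e+01,  2.69875467e+01,  2.09341280e-02,
       -1.88343274e-04,  4.42803394e-07]), 'ee_pos': array([ 0.19370959, -0.54071428,  0.23036503]), 'ee_rot': array([-1.79985199e+02,  1.14576054e-01, -7.02995466e+01]), 'wrist_force': array([-0.15932031,  0.08529658, -0.18260246]), 'wrist_torque': array([ 0.0198919 , -0.02240013,  0.04836657]), 'finger_gap': 0.08569635197140879}
496.40022534837755 -0.0042252301987306985 [ 1.00453535 -0.18684592  0.5200274 ]
442.5929090025046 0.042475370556860806 [0.44328558 0.00634817 0.71389286]
```

View pics/scene.png

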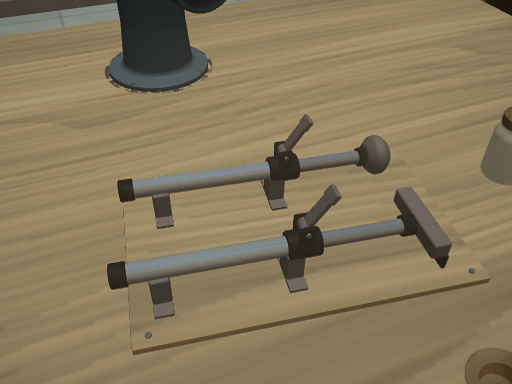

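View pics/top.png

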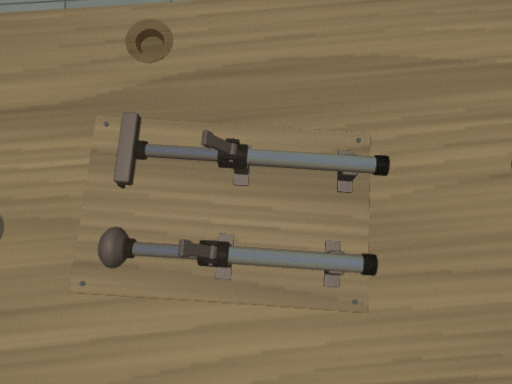

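Both views show the squeegee pole is the farther one in x. In the top view its bar is at about (127,149), collar (233,155) and end cap (388,165). The head points to +y and both levers are open. Next I fit the pose.

```bash
cat > fit.py <<'E'
from h import *
from scipy.optimize import least_squares
b=capture('top'); a=capture('scene')
def W(p,P):
    P=np.atleast_2d(P)/1000.; c,s=np.cos(p[2]),np.sin(p[2])
    return np.c_[p[0]+c*P[:,0]-s*P[:,1], p[1]+s*P[:,0]+c*P[:,1], P[:,2]+.012]
def bar(d): return [[55,84+d,65],[55,60+d,65],[-55,60+d,65],[-55,84+d,65]]
def f(p):
    d=p[3]*1000
    e=proj(b,W(p,bar(d)))-[[123,113],[139,114],[132,185],[115,183]]
    g=proj(b,W(p,[[0,-235,50],[0,0,88]]))-[[386,165],[232,155]]
    return np.r_[e.ravel(),g[0],g[1]*.3]
r=least_squares(f,[.52,.02,0,.07]); p=r.x; print(p,np.degrees(p[2]),r.fun.round(1))
np.save('p.npy',p)
def lev(t,L=62,w=0): t=t-.6; return [w,-L*np.sin(t),80+L*np.cos(t)]
for c,n in((b,'o_top'),(a,'o_scene')):
    im=cv2.cvtColor(c['image'],cv2.COLOR_RGB2BGR); im=cv2.resize(im,None,fx=1.5,fy=1.5)
    for L,col in((bar(p[3]*1000),(0,0,255)),([[0,-235,50],[0,60+p[3]*1000,50]],(0,255,0)),([[0,0,80],lev(0)],(255,0,0)),([[55,84+p[3]*1000,65],[55,84+p[3]*1000,21]],(0,255,255))):
        q=proj(c,W(p,L))*1.5; cv2.polylines(im,[q.round().astype(np.int32)],len(L)==4,col,1)
    cv2.imwrite(f'pics/{n}.png',im)
E
python3 fit.py
python3 -c "
import cv2,numpy as np
a=cv2.imread('pics/o_top.png')[120:330,130:620];b=cv2.imread('pics/o_scene.png')[230:500,130:700]
a=cv2.resize(a,(570,244));cv2.imwrite('pics/o.png',np.vstack([a,b]))"
```

```text
[ 0.63717783  0.03331813 -0.14245182  0.08354986] -8.161887923777769 [ 0.6  0.2  0.4  0.1 -0.8 -0.4 -0.2  0.7  0.2 -0.1 -0.6 -1.7]
```

View pics/o.png

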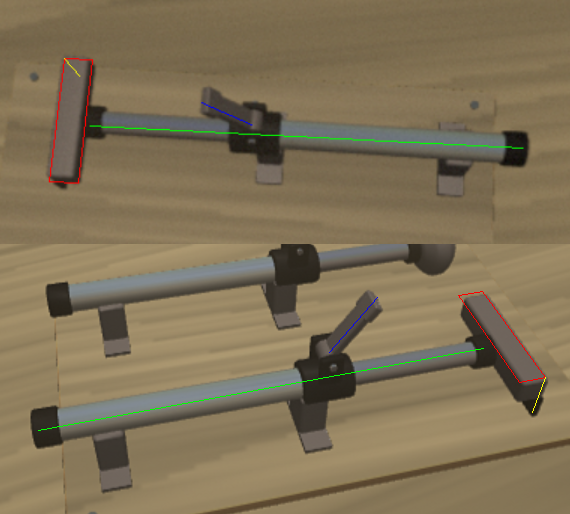

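The overlay agrees to within a few mm. I'll write a helper that gives tool shifts to pole-frame targets.

```bash
cat > go.py <<'E'
import sys
from h import *
p=np.load('p.npy'); s=observe(); Rt=R.from_euler('xyz',s['ee_rot'],degrees=True)
c,sn=np.cos(p[2]),np.sin(p[2]); Rp=np.array([[c,-sn,0],[sn,c,0],[0,0,1]]); o=np.r_[p[:2],.012]
print('t',s['t'],'pole-frame TCP mm',((s['ee_pos']-o)@Rp*1000).round(1),'F',(s['wrist_force']@Rp).round(1),'yaw',s['ee_rot'],'turn',s['ee_rot'][2]-np.degrees(p[2]))
for a in sys.argv[1:]:
    P=np.array(eval(a))/1000; print(a,'->',(Rt.inv().apply(Rp@P+o-s['ee_pos'])*1000).round(1))
E
python3 go.py "[0,205,215]"
```

```text
t 0.2 pole-frame TCP mm [-357.4 -631.5  218.7] F [0.7 1.  0.3] yaw [-1.79994749e+02  6.85452476e-02 -7.03021064e+01] turn -62.14021849742264
[0,205,215] -> [-572.5 -706.9    4.5]
```

apply_moves([
  [[-572, -707, 4, -62.1, 1], [-572, -707, 4, -62.1, 1], [-572, -707, 4, -62.1, 1], [-572, -707, 4, -62.1, 1], [-572, -707, 4, -62.1, 1], [-572, -707, 4, -62.1, 1], [-572, -707, 4, -62.1, 1], [-572, -707, 4, -62.1, 1], [-572, -707, 4, -62.1, 1], [-572, -707, 4, -62.1, 1]],
], newtons=40)

```text
t: 1.2
ee_pos: [0.4543, -0.1123, 0.2293]
ee_rot: [-179.9, 0.0, -8.2]
wrist_force: [1.1, 0.3, -0.8]
finger_gap: -0.0003
```

```bash
python3 go.py "[0,205,215]"
```

```text
t 1.2 pole-frame TCP mm [-160.4 -170.1  217.3] F [ 1.1  0.4 -0.8] yaw [-1.79947615e+02  6.32144936e-03 -8.20197063e+00] turn -0.04008270576419193
[0,205,215] -> [ 160.1 -375.2    2.6]
```

apply_moves([
  [[160, -375, 3, 0, 1], [160, -375, 3, 0, 1], [160, -375, 3, 0, 1], [160, -375, 3, 0, 1], [160, -375, 3, 0, 1], [160, -375, 3, 0, 1], [160, -375, 3, 0, 1], [160, -375, 3, 0, 1], [160, -375, 3, 0, 1], [160, -375, 3, 0, 1]],
])

```text
t: 2.2
ee_pos: [0.6664, 0.2381, 0.2247]
ee_rot: [-180.0, 0.1, -8.0]
wrist_force: [0.2, -1.1, 0.5]
finger_gap: -0.0002
```

```bash
python3 go.py "[0,205,42]" "[0,190,42]"
python3 - <<'E'
from h import *
s=observe(); c=capture('wrist')
p=np.load('p.npy')
im=cv2.cvtColor(c['image'],cv2.COLOR_RGB2BGR)
def W(P):
    P=np.atleast_2d(P)/1000.; a,b=np.cos(p[2]),np.sin(p[2])
    return np.c_[p[0]+a*P[:,0]-b*P[:,1], p[1]+b*P[:,0]+a*P[:,1], P[:,2]+.012]
d=p[3]*1000
q=proj(c,W([[55,84+d,65],[55,60+d,65],[-55,60+d,65],[-55,84+d,65]]),s)
print(q)
cv2.polylines(im,[q.round().astype(np.int32)],True,(0,0,255),1); cv2.imwrite('pics/w1.png',im)
E
```

```text
t 2.2 pole-frame TCP mm [-2.000e-01  2.069e+02  2.127e+02] F [ 0.3 -1.1  0.5] yaw [-1.79980689e+02  1.02097838e-01 -8.04333362e+00] turn 0.11855429942861839
[0,205,42] -> [  0.5   2.  170.7]
[0,190,42] -> [  0.5  17.  170.7]
[[303.63040039 214.82755699]
 [302.52590547 234.5786002 ]
 [206.09763861 234.3281379 ]
 [205.12333718 214.5841115 ]]
```

View pics/w1.png

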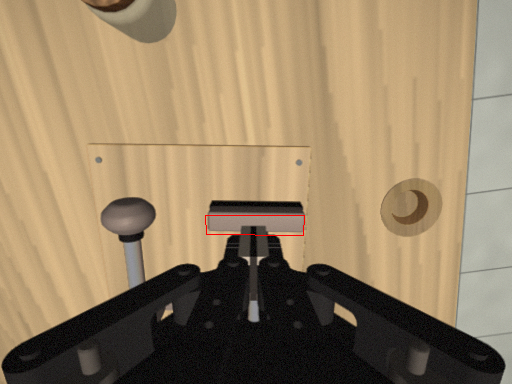

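The wrist view shows the bar at about u 208-303, v 213-232. That matches the overlay within 2 px, and the outer face and blade are seen from beyond. Now I descend in front of the head.

apply_moves([
  [[0, 0, 50, 0, 1], [0, 0, 100, 0, 1], [0, 0, 140, 0, 1], [0, 0, 165, 0, 1], [0, 0, 170, 0, 1], [0, 0, 170, 0, 1], [0, 5, 170, 0, 1], [0, 12, 170, 0, 1], [0, 18, 170, 0, 1], [0, 18, 170, 0, 1]],
])

```text
t: 3.25
ee_pos: [0.6639, 0.2178, 0.0567]
ee_rot: [-180.0, -0.0, -8.2]
wrist_force: [0.3, 0.4, -0.2]
finger_gap: 0.0
```

```bash
python3 go.py "[0,97,42]"
```

```text
t 3.25 pole-frame TCP mm [  0.3 186.4  44.7] F [ 0.2  0.5 -0.2] yaw [-1.79984071e+02 -1.83049351e-02 -8.20886604e+00] turn -0.04697811854678058
[0,97,42] -> [-0.2 89.4  2.7]
```

apply_moves([
  [[0, 8, 2, 0, 1], [0, 16, 2, 0, 1], [0, 24, 2, 0, 1], [0, 32, 2, 0, 1], [0, 40, 2, 0, 1], [0, 48, 2, 0, 1], [0, 56, 2, 0, 1], [0, 63, 2, 0, 1], [0, 70, 2, 0, 1], [0, 75, 2, 0, 1]],
])

```text
t: 4.25
ee_pos: [0.653, 0.1427, 0.0545]
ee_rot: [-180.0, 0.0, -8.2]
wrist_force: [0.1, 2.5, 1.0]
finger_gap: -0.0001
```

```bash
python3 go.py "[0,97,42]"
```

```text
t 4.25 pole-frame TCP mm [1.000e-01 1.106e+02 4.250e+01] F [-0.3  2.4  1. ] yaw [-1.79994987e+02  7.74447776e-03 -8.23186993e+00] turn -0.06998200197603666
[0,97,42] -> [-0.1 13.6  0.5]
```

Contact is at 2.5 N, which matches sliding friction. I'll continue to the stop in small steps.

apply_moves([
  [[0, 4, 0, 0, 1], [0, 8, 0, 0, 1], [0, 11, 0, 0, 1], [0, 13, 0, 0, 1], [0, 14, 0, 0, 1], [0, 15, 0, 0, 1], [0, 15, 0, 0, 1]],
])

```text
t: 4.95
ee_pos: [0.6506, 0.1278, 0.0544]
ee_rot: [180.0, 0.0, -8.2]
wrist_force: [-0.7, 2.1, 1.5]
finger_gap: -0.0001
```

```bash
python3 go.py
```

```text
t 4.95 pole-frame TCP mm [-0.1 95.4 42.4] F [-1.   2.   1.5] yaw [ 1.79978605e+02  2.54662080e-02 -8.22997369e+00] turn -0.06808576718462334
```

apply_moves([
  [[0, 2, 0, 0, 1], [0, 3, 0, 0, 1], [0, 4, 0, 0, 1], [0, 4, 0, 0, 1]],
])

```text
t: 5.35
ee_pos: [0.6502, 0.1248, 0.0544]
ee_rot: [-179.9, 0.0, -8.2]
wrist_force: [-0.6, 5.2, 1.0]
finger_gap: 0.0002
```

```bash
python3 go.py
```

```text
t 5.35 pole-frame TCP mm [-0.1 92.4 42.4] F [-1.3  5.   1. ] yaw [-1.79896976e+02  2.28073975e-02 -8.19984244e+00] turn -0.0379545186167487
```

apply_moves([
  [[0, 2, 0, 0, 1], [0, 3, 0, 0, 1], [0, 4, 0, 0, 1], [0, 4, 0, 0, 1]],
])

```text
t: 5.75
ee_pos: [0.6502, 0.1247, 0.0545]
ee_rot: [-179.4, 0.0, -8.1]
wrist_force: [1.3, 13.3, 0.1]
finger_gap: -0.0001
```

```bash
python3 go.py "[0,110,42]" "[0,110,150]"
```

```text
t 5.75 pole-frame TCP mm [-0.1 92.3 42.5] F [-0.6 13.4  0.1] yaw [-1.79439578e+02  1.71545094e-02 -8.06927976e+00] turn 0.0926081623675774
[0,110,42] -> [  0.2 -17.6   0.7]
[0,110,150] -> [ 1.000e-01 -1.870e+01 -1.073e+02]
```

The tube is at its stop: motion ceased at pole y 92.3 and the force rose to 13 N. Now I retreat and rise to lever height.

apply_moves([
  [[0, -10, 0, 0, 1], [0, -18, 0, 0, 1], [0, -18, -20, 0, 1], [0, -18, -50, 0, 1], [0, -18, -73, 0, 1], [0, -18, -75, 0, 1], [0, -18, -75, 0, 1], [0, -10, -75, 0, 1], [0, 5, -75, 0, 1], [0, 5, -75, 0, 1]],
])

```text
t: 6.75
ee_pos: [0.6482, 0.1165, 0.1281]
ee_rot: [-179.5, 0.2, -8.2]
wrist_force: [-0.2, -0.1, 0.4]
finger_gap: -0.0002
```

```bash
python3 go.py "[0,65,117]" "[0,14,117]"
python3 - <<'E'
from h import *
c=capture('scene'); im=cv2.cvtColor(c['image'],cv2.COLOR_RGB2BGR)[60:310,90:512]
cv2.imwrite('pics/s2.png',cv2.resize(im,None,fx=1.7,fy=1.7))
E
```

```text
t 6.75 pole-frame TCP mm [ -0.9  83.9 116.1] F [-0.2 -0.2  0.4] yaw [-1.79542355e+02  1.70578214e-01 -8.21231302e+00] turn -0.05042509879616297
[0,65,117] -> [ 0.9 18.9 -1.1]
[0,14,117] -> [ 1.  69.9 -1.5]
```

View pics/s2.png

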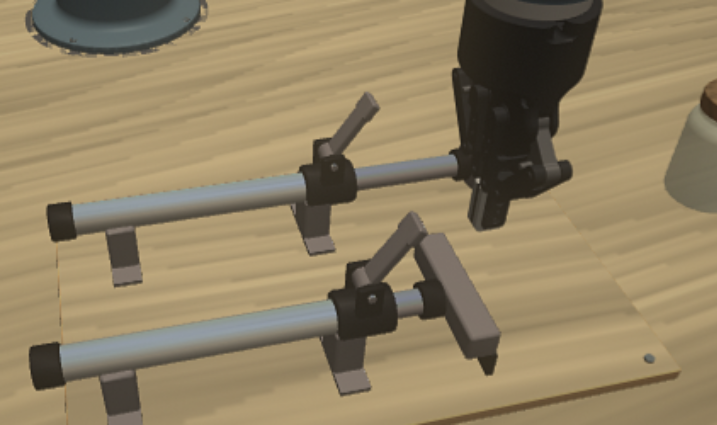

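The scene crop shows the head pulled in against the collar region (bar at crop (458,300)), both levers open and the finger tip at (487,225). Next I push the lever up to vertical.

apply_moves([
  [[1, 12, -1, 0, 1], [1, 24, -1, 0, 1], [1, 34, -1, 0, 1], [1, 42, -1, 0, 1], [1, 50, -1, 0, 1], [1, 57, -1, 0, 1], [1, 64, -1, 0, 1], [1, 71, -1, 0, 1], [1, 74, -1, 0, 1]],
])

```text
t: 7.7
ee_pos: [0.6392, 0.044, 0.1291]
ee_rot: [-179.4, 0.1, -8.2]
wrist_force: [1.8, 6.9, 4.2]
finger_gap: 0.0
```

```bash
python3 go.py "[0,-2,119]" "[0,-23,114]" "[0,-33,102]" "[0,-36,96]" "[0,-39,87]"
```

```text
t 7.7 pole-frame TCP mm [  0.5  10.9 117.1] F [0.8 7.  4.2] yaw [-1.79397635e+02  1.00922581e-01 -8.19748599e+00] turn -0.035598062010617326
[0,-2,119] -> [-0.5 12.9 -2. ]
[0,-23,114] -> [-0.5 33.9  2.7]
[0,-33,102] -> [-0.4 44.1 14.6]
[0,-36,96] -> [-0.4 47.1 20.6]
[0,-39,87] -> [-0.4 50.2 29.6]
```

apply_moves([
  [[0, 7, -1, 0, 1], [0, 14, -1, 0, 1], [0, 24, 0, 0, 1], [0, 34, 3, 0, 1], [0, 40, 9, 0, 1], [0, 45, 15, 0, 1], [0, 49, 21, 0, 1], [0, 51, 26, 0, 1], [0, 53, 28, 0, 1], [0, 53, 28, 0, 1]],
])

```text
t: 8.7
ee_pos: [0.6312, -0.0085, 0.0999]
ee_rot: [-179.4, 0.2, -8.2]
wrist_force: [-0.3, -0.2, -1.0]
finger_gap: -0.0002
```

```bash
python3 go.py
python3 - <<'E'
from h import *
c=capture('scene'); im=cv2.cvtColor(c['image'],cv2.COLOR_RGB2BGR)[60:310,90:512]
cv2.imwrite('pics/s3.png',cv2.resize(im,None,fx=1.7,fy=1.7))
E
```

```text
t 8.7 pole-frame TCP mm [  0.  -42.3  87.9] F [-0.3 -0.2 -1. ] yaw [-1.79430145e+02  1.64257588e-01 -8.21873177e+00] turn -0.05684384862293079
```

View pics/s3.png

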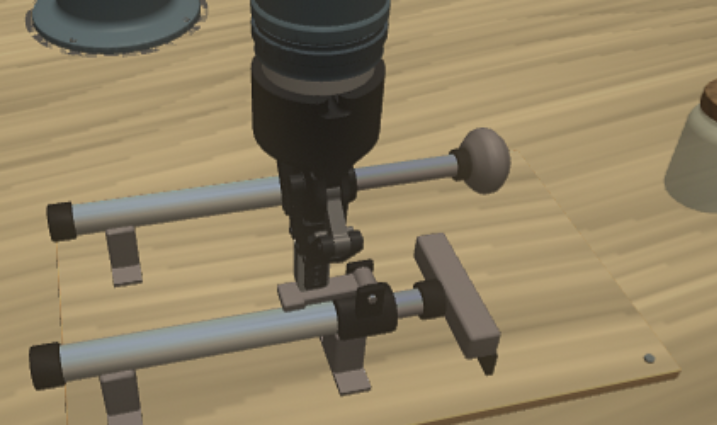

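The crop shows the squeegee lever lying flat along the thick tube (tip at crop (290,295)), with the finger just above it. I'll do a light press to confirm its height, then rise clear.

apply_moves([
  [[0, 3, 2, 0, 1], [0, 3, 4, 0, 1], [0, 3, 5, 0, 1], [0, 3, 5, 0, 1]],
])

```text
t: 9.15
ee_pos: [0.6309, -0.0112, 0.0952]
ee_rot: [-179.4, 0.1, -8.2]
wrist_force: [0.3, -0.3, 0.9]
finger_gap: 0.0003
```

apply_moves([
  [[0, 0, -20, 0, 1], [0, 0, -60, 0, 1], [0, 0, -100, 0, 1], [0, 50, -120, 0, 1], [0, 100, -120, 0, 1], [0, 150, -120, 0, 1], [0, 200, -120, 0, 1], [0, 250, -120, 0, 1], [0, 250, -120, 0, 1], [0, 250, -120, 0, 1]],
])

```text
t: 10.15
ee_pos: [0.595, -0.2613, 0.2124]
ee_rot: [-179.4, 0.1, -8.4]
wrist_force: [0.0, 0.5, 0.0]
finger_gap: -0.0
```

```bash
python3 go.py
python3 - <<'E'
from h import *
c=capture('scene'); im=cv2.cvtColor(c['image'],cv2.COLOR_RGB2BGR)[90:310,90:512]
im=cv2.resize(im,None,fx=1.7,fy=1.7)
p=np.load('p.npy')
def W(P):
    P=np.atleast_2d(P)/1000.; a,b=np.cos(p[2]),np.sin(p[2])
    return np.c_[p[0]+a*P[:,0]-b*P[:,1], p[1]+b*P[:,0]+a*P[:,1], P[:,2]+.012]
for L in ([[55,84,65],[55,60,65],[-55,60,65],[-55,84,65]],[[0,0,84],[0,-62,84]]):
    q=(proj(c,W(L))-[90,90])*1.7; cv2.polylines(im,[q.round().astype(np.int32)],True,(0,0,255),1)
cv2.imwrite('pics/s4.png',im)
E
```

```text
t 10.15 pole-frame TCP mm [   0.  -297.6  200.4] F [-0.   0.5  0. ] yaw [-1.79392261e+02  1.44900547e-01 -8.36680938e+00] turn -0.204921452539244
```

View pics/s4.png

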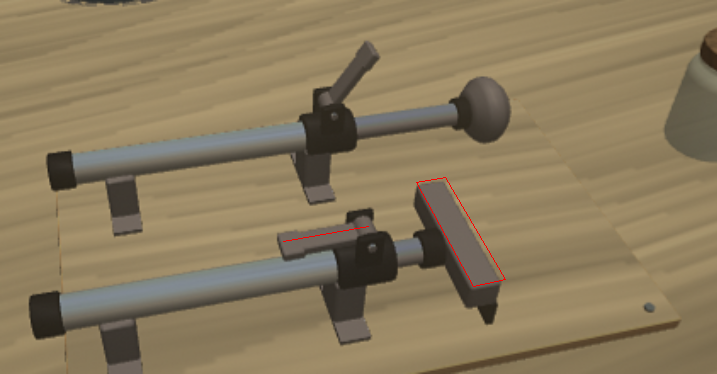

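The lever overlay for flat fits the picture. The bar sits at the home position, within the roughly 3 mm bias in y already seen at contact. The brush lever is still standing open and the robot is clear, so I'll hand in.

```bash
python3 -c "
from station import job; print(job.job_done())"
```

```text
the job is handed in; nothing more can be done
None
```

The squeegee pole's thin tube is pushed home and its cam lever is flipped over flat. The brush pole's lever was left open. I handed the job in at about 10 s.

- **Tube:** I pushed the head with closed fingers, sliding at about 2.5 N. It stopped dead at the hard stop and the force rose to 13 N.
- **Lever:** I swept it over in an arc, and the contact force at upright was about 8 N. It snapped down past the sticking point, and I backed the arm away.
- **Last picture:** It shows the squeegee lever flat along the thick tube, the head at the home position and the brush lever standing open. The arm touches nothing.

Two checks were less than clean:
- **Head position:** The head overlay was off by about 3 mm along the pole. Contact at the stop showed a similar offset, so I put it down to my pose estimate and not to the tube being partly out.
- **Lever height:** The light press on the flat lever read only about 1 N, so it did not clearly confirm the lever's height. That it lies flat rests on the pictures.

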